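# Unclip and open a circuit-board carrier

### The arm

A 6-joint arm with a two-finger parallel gripper is mounted at the origin on the work surface. World frame = base frame: x ahead of the robot, y to its left, z up, the work surface at z = 0. Lengths are in mm, angles in rad, forces in N, time in s.
With the tool pointing down it reaches from about 350 to 875 mm from the base axis. Payload 4.2 kg.
Tool frame: the origin (TCP) lies where the fingers leave the gripper's body, on its centre line; the fingertips stand ahead of it and the grasp point (between the pads) lies 54 mm ahead of it (arm.nose_length is the z of the fingertips in the tool frame, in mm); z points along the fingers, x is the direction in which the jaws open and shut, and the axes are right-handed (so a half turn about z gives the same grasp; the last joint's range is limited). The gripper opens to 85 mm and grips with 20 to 120 N. Pads are 22 mm wide; open, the fingers measure 114 mm over their backs; the gripper's body (76 mm by 85 mm) begins 54 mm behind the grasp point. The pads swing forward as they close: fully open they stand 13 mm farther back than shut.
Start: joints at [1.426, 0.385, 0.008, 0, -1.194, -0.259], TCP at [245.539, 574.726, 303.912] pointing down, gripper open.
Joint ranges: [-3.14, 3.14], [-1.21, 2.06], [-1.07, 1.41], [-3.16, 2.05], [-2.99, -0.16], [-3.1, 3.1]. Speed limits (rad/s): [2.79, 2.79, 3.14, 3.14, 3.14, 3.14].

### API

Orientations are given as a unit quaternion [x, y, z, w].
In Python, from bench import arm, imaging, job_done gives the robot as it stands.
- The arm moves only by the shell command python3 -m crank 'ROWS' [OPENING]. ROWS is a JSON object of lists of equal length, an entry for each row: "delta_pos": the shift along the tool's x, y, z in m, a list of three; "twist": the turn about the tool's z in rad. In form: {"delta_pos": [[tx, ty, tz], ...], "twist": [twist, ...]}. A call has 1 to 8 rows; each row shifts and turns the commanded pose from where the row before left it, along the tool's axes as they then stand; what a row does not reach is not made up. A row lasts 1/12 s, in which the tool goes at most 41.7 mm and 7.16 degrees, less where a joint would pass 70% of its speed; a pose out of reach is approached as far as the arm can. A call is refused whole if a number of a shift passes 0.0417 or a number of a turn 0.125, either way. A call with a gripper value outside its range is refused whole. OPENING is the opening, from 0 (shut) to 1 (fully open), set as the call begins (- or left out, the last holds). The fingers move at their own pace and stop on an object; the grip force is fixed at half the most. Time passes only in rows, so rows that do not move let the fingers close. It gives the time, the measured TCP pose, the force and the opening at its end, in the units of the state.
- arm.read_state(): the state, without advancing time (a new reading comes with each control period).
- imaging.get_image(name): name is "side" or "top"; returns (picture, depth): 400x640x3 uint8, blue, green, red; 400x640 float32, mm along the optical axis (not along the pixel's ray), 0 where there is no reading.
- imaging.camera_model(name): a dict with "vfov" (degrees; the focal length in pixels is half the picture's height over the tangent of half this angle, whatever the lens; pixels are square), "cx", "cy" (the principal point, pixels), "dist" ([k1, k2, p1, p2, k3] as OpenCV has them; the pictures are not rectified), "T" (4x4, takes a point from camera to world coordinates). Camera axes: x right, y up, looking along -z (the intrinsics and any distortion apply to the point x, -y, -z); pixel columns grow to the right and rows downward; lengths in mm; the calibration is good to about 2 mm. A picture is of the moment at which its call begins. camera_model takes no time and is no camera call.
- job_done(): hands the job in, once; it reports no verdict.
The state is a dict: "clock": time; "joints": joint angles; "joint_vel": joint speeds; "joint_efforts": joint torques, N m; "position": TCP position; "ee_rot": TCP orientation; "contact_force": force on the tool from outside, world axes, zero at the start; "wrist_torque": the same for the moment, N m; "gripper_width": finger opening in mm.
Only numpy, scipy, OpenCV 4.12 (cv2) and the standard library are available. Lean on these libraries where they do the work, as an engineer would, in place of code of your own. Each camera call takes 0.05 s, during which the arm holds its last target.

### The job

Flip the two spring clips off the opposite edges of the black board carrier, then, with both clips open, lift the lid off by its handle and set it down gently, handle up, in the middle of the blue mat. Let go of it, and leave the mug, the jar and the screwdriver where they are.

Things in the scene. Friction and masses are not known exactly. Their poses are not given: they have to be found in the camera images.
- case: Black open-topped case for circuit boards, fixed to the bench: 130 mm along its x, 150 mm along its y, 85 mm high, walls 5 mm; boards inside up to 63 mm. Origin: centre of its underside, z up. Clips on its +y and -y sides, at x = 0. It stands left or right of the robot's middle, the mat on the other side. The lid sits on it, square to it, top face of its plate 91 mm above the bench.
- clip_a (a joint): Angle of the spring clip on the case's +y side: 0 closed (lip over the lid's edge), 1.8 fully open, swung outward and down. Hinge level, along the case's x, at y = +83 mm, 56 mm above the bench. Its over-centre spring holds it shut (0.18 N m) and beyond 0.45 rad throws it fully open by itself. Open, it reaches 64 mm out from the hinge.
- clip_b (a joint): The same clip on the case's -y side (hinge at y = -83 mm): 0 closed, 1.8 fully open, opening outward to the case's -y.
- clip_a_tab (a point): Middle of the inner face (towards the handle) of clip_a's upright orange tab, 34 mm wide, 5 mm thick. Closed: case x 0, y +81 mm, 110 mm above the bench; tab top 120 mm. Below it a steel lip reaches 17 mm inward from the hinge line, its top 4 mm above the lid's face. Pushing the tab level outward by 45 mm, from over the lid, 12 mm above its face, takes the clip past centre.
- clip_b_tab (a point): The same point on clip_b's tab; closed at case x = 0, y = -81 mm, 110 mm above the bench.
- lid_grip (a point): Centre of the blue bar handle on the loose white lid (0.25 kg or so). Bar 84 mm along x, 18 mm wide along y, 16 mm high; its centre is 28 mm above the lid's top face, and 119 mm above the bench with the lid on the case, 45 mm with the lid on the mat. Lid plate 130 x 150 x 6 mm, with a plug 8 mm deep below that fits in the case with 3 mm play. Axes as the case's while on.
- mat: Flat blue bench mat, fixed, 240 mm along its x, 220 mm along its y, 3 mm thick. Origin: centre of its underside.
- mug_mid (a point): Bystander: yellow mug, 76 mm across and 85 mm high, beyond the case and mat; point at its centre, half-way up.
- jar_mid (a point): Bystander: amber jar, 52 mm across and 60 mm high, beyond the case and mat; point at its centre, half-way up.
- driver_grip (a point): Bystander: green screwdriver, 170 mm long, lying between the robot and the work; point at its handle.
There are look-alikes about, which are no part of the job. Of the things shaped like the part that bears lid_grip, the white one is meant.

How it is judged:
By the outcome, as a careful person would: the job done as asked, in the order asked, and still so for the second after the job is handed in, with the robot touching nothing.
It also fails if it takes over 51 s, if anything falls off the work surface, if the arm or the gripper's body presses on something with over 40 N, if the wrist force passes 120 N, or if a joint passes its speed limit or range.

## Working session

There is one attempt and no reset: what is moved stays moved. The work goes in short steps, Python scripts to look and compute and a shell command to move; the robot and the scene stay as the last step left them, time stands still between calls to the robot, and variables do not carry over. Pictures are saved under pics/ and viewed, and the job is handed in when it is done.

```bash
ls; mkdir -p pics
cat > h.py <<'E'
import numpy as np, cv2
from bench import arm, imaging
def grab(n,tag):
    p,d=imaging.get_image(n); cv2.imwrite(f'pics/{tag}.png',p); np.save(f'pics/{tag}.npy',d); return p,d
def K(n,shape=(400,640)):
    m=imaging.camera_model(n); f=shape[0]/2/np.tan(np.radians(m['vfov']/2))
    return np.array([[f,0,m['cx']],[0,f,m['cy']],[0,0,1]]),np.array(m['dist'],float),np.array(m['T'],float)
def ray(n,uv):
    k,d,T=K(n); q=cv2.undistortPoints(np.array(uv,float).reshape(-1,1,2),k,d).reshape(-1,2)
    return np.c_[q[:,0],-q[:,1],-np.ones(len(q))],T
def at_z(n,uv,z):
    r,T=ray(n,uv); w=r@T[:3,:3].T; o=T[:3,3]; return o+w*((z-o[2])/w[:,2])[:,None]
def at_d(n,uv,D):
    r,T=ray(n,uv); uv=np.array(uv,int).reshape(-1,2)
    dd=np.array([D[v,u] for u,v in uv]); return (r*dd[:,None])@T[:3,:3].T+T[:3,3]
def proj(n,P):
    k,d,T=K(n); c=(np.array(P,float).reshape(-1,3)-T[:3,3])@T[:3,:3]
    return cv2.projectPoints(c*[1,-1,-1],np.zeros(3),np.zeros(3),k,d)[0].reshape(-1,2)
E
python3 - <<'E'
from h import *
np.set_printoptions(precision=3,suppress=True)
s=arm.read_state(); print(s, arm.nose_length)
for n in('side','top'):
    grab(n,n+'0'); print(n,imaging.camera_model(n))
E
```

```text
pics
{'clock': 0.0, 'joints': array([ 1.426,  0.386,  0.007, -0.001, -1.194, -0.259]), 'joint_vel': array([ 0.002,  0.001,  0.   ,  0.001, -0.   ,  0.   ]), 'joint_efforts': array([ -0.   , -39.229,  18.839,   4.186,  -0.005,   0.   ]), 'position': array([245.379, 574.336, 302.798]), 'ee_rot': array([-0.551,  0.835, -0.001, -0.001]), 'contact_force': array([ 0.505,  0.626, -0.139]), 'wrist_torque': array([-0.061,  0.001,  0.044]), 'gripper_width': 85.39897695829043} 72.6
side {'vfov': 57.53254896031733, 'cx': 314.8375480223794, 'cy': 193.41299257847913, 'dist': array([-0.017,  0.   ,  0.   ,  0.   ,  0.   ]), 'T': array([[   0.888,    0.301,   -0.348,  187.054],
       [  -0.46 ,    0.59 ,   -0.663, -799.307],
       [   0.006,    0.749,    0.662,  793.594],
       [   0.   ,    0.   ,    0.   ,    1.   ]])}
top {'vfov': 50.02048400387787, 'cx': 323.72342828997154, 'cy': 199.6370202416249, 'dist': array([-0.093,  0.   ,  0.   ,  0.   ,  0.   ]), 'T': array([[  -0.027,    0.991,   -0.134,  342.1  ],
       [  -1.   ,   -0.026,    0.011, -123.225],
       [   0.007,    0.134,    0.991, 1520.596],
       [   0.   ,    0.   ,    0.   ,    1.   ]])}
```

View pics/side0.png

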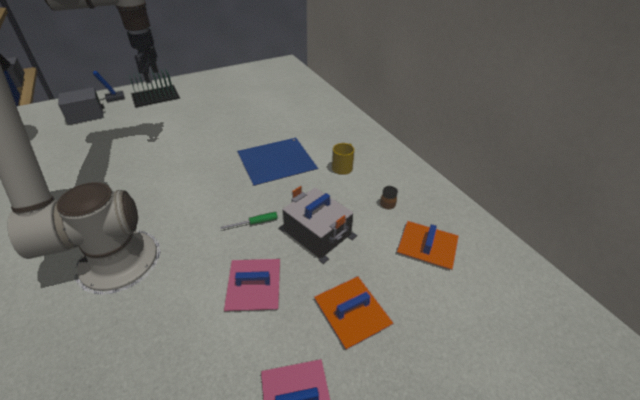

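View pics/top0.png

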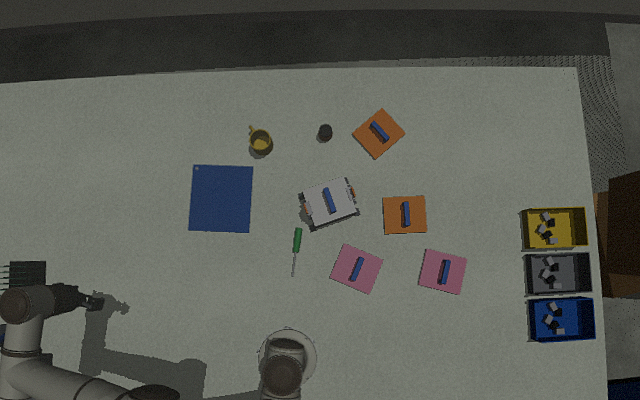

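The lid-shaped things in the top picture are white (329,201), orange (379,133) and (404,214), and pink (357,269) and (443,271). The white one sits on the black case and carries the clips, so it is the one meant. I'll confirm it in an enlarged crop.

Run:
```python
import cv2,numpy as np
t=cv2.imread('pics/top0.png'); c=t[165:240,285:375]; cv2.imwrite('pics/c1.png',cv2.resize(c,None,fx=8,fy=8,interpolation=cv2.INTER_CUBIC))
s=cv2.imread('pics/side0.png'); c=s[175:265,265:370]; cv2.imwrite('pics/c2.png',cv2.resize(c,None,fx=6,fy=6,interpolation=cv2.INTER_CUBIC))
from h import *
print(proj('top',[[0,0,0],[500,0,0]]),proj('side',[[0,0,0],[500,0,0]]))
```

```text
[[287.41673382 357.84924284]
 [284.78081033 213.89950543]] [[118.05793737 258.82846707]
 [285.38138682 202.32918023]]
```

View pics/c1.png

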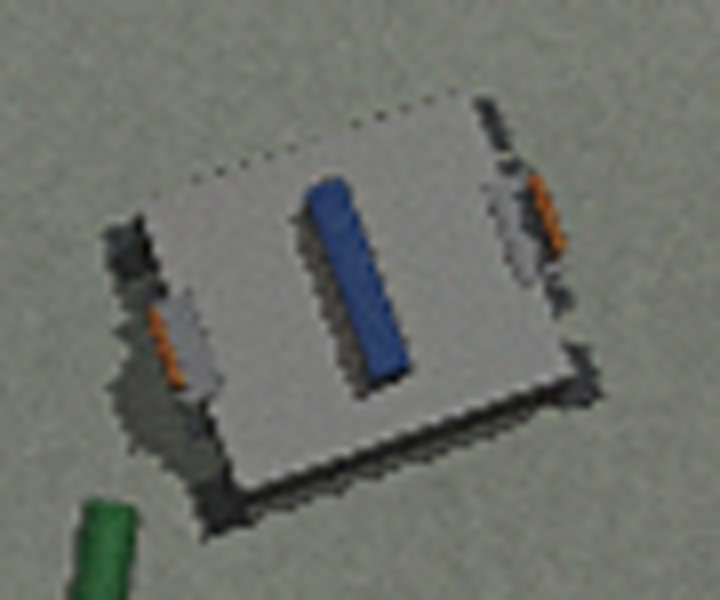

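View pics/c2.png

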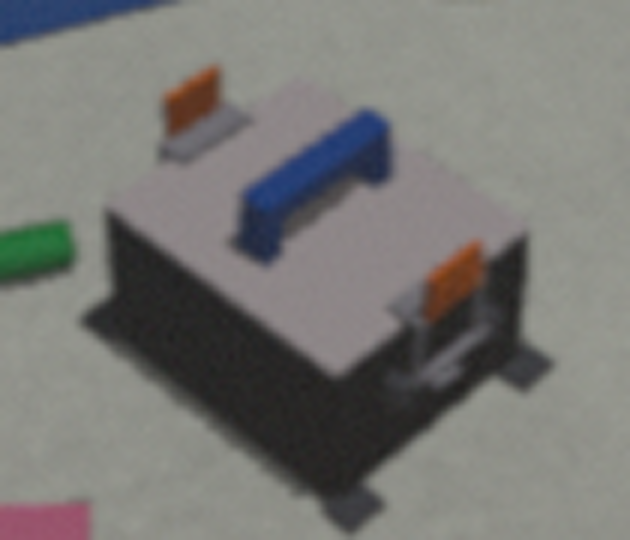

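The crop confirms it: a white plate on the black case, blue handle centred at top pixel about (329,200), orange tabs at (306,208) and (353,191). Next I'll measure the case, mat and handle.

```bash
cat > m.py <<'E'
from h import *
from scipy.optimize import least_squares
np.set_printoptions(precision=1,suppress=True)
c1=lambda a:(np.array(a,float)+.5)/8-.5+[285,165]
c2=lambda a:(np.array(a,float)+.5)/6-.5+[265,175]
# top: plate corners
tc=c1([(140,213),(468,90),(572,373),(238,490)])
P=at_z('top',tc,91);print('plate top',P, P.mean(0))
th=c1([(325,185),(390,370)]); H=at_z('top',th,127); print('handle ends',H,H.mean(0), np.arctan2(*(H[0]-H[1])[[1,0]]))
tt=c1([(168,347),(547,213)]); print('tabs',at_z('top',tt,118))
sc=c2([(107,208),(300,80),(528,232),(338,380)]); Q=at_z('side',sc,91); print('plate side',Q,Q.mean(0))
# joint fit of the case: model points
def rot(th): c,s=np.cos(th),np.sin(th); return np.array([[c,-s],[s,c]])
loc=np.array([[-65,75],[65,75],[65,-75],[-65,-75]])
for nm,A in(('top',P),('side',Q)):
    ordr=[0,1,2,3]
    print(nm,[np.linalg.norm(A[i]-A[(i+1)%4]) for i in range(4)])
    def f(p,A=A):
        M=loc@rot(p[2]).T+p[:2]; return (M-A[:,:2]).ravel()
    # top corners: 0=+y,near/far?
    best=min((least_squares(f,[A[:,0].mean(),A[:,1].mean(),t]) for t in(0,.3,-.3,.6,-.6,1.57)),key=lambda r:r.cost); print('fit',best.x,np.sqrt(best.cost/4), best.x[2])
    print('th %.3f'%best.x[2])
t,d=cv2.imread('pics/top0.png'),np.load('pics/top0.npy'); s=cv2.imread('pics/side0.png'); ds=np.load('pics/side0.npy')
hs=cv2.cvtColor(t,cv2.COLOR_BGR2HSV)
m=cv2.inRange(hs,(100,120,40),(125,255,255)); n,l,st,ce=cv2.connectedComponentsWithStats(m)
for i in range(1,n):
    if st[i,4]>40: print(st[i],ce[i])
i=max(range(1,n),key=lambda i:(st[i,4] if ce[i][0]<300 and ce[i][1]<280 else 0))
ct=max(cv2.findContours((l==i).astype(np.uint8),0,cv2.CHAIN_APPROX_NONE)[0],key=len)
pm=at_z('top',ct.reshape(-1,2),3)[:,:2].astype(np.float32); print('mat top',cv2.minAreaRect(pm))
j=l[200,329]; v,u=np.nonzero(l==j); W=at_d('top',np.c_[u,v],d); print('handle depth med',np.median(W,0)); print(cv2.minAreaRect(W[:,:2].astype(np.float32)), cv2.minAreaRect(at_z('top',np.c_[u,v],127)[:,:2].astype(np.float32)))
hs=cv2.cvtColor(s,cv2.COLOR_BGR2HSV)
m=cv2.inRange(hs,(100,120,40),(125,255,255)); n,l,st,ce=cv2.connectedComponentsWithStats(m)
j=l[160,278]
ct=max(cv2.findContours((l==j).astype(np.uint8),0,cv2.CHAIN_APPROX_NONE)[0],key=len)
pm=at_z('side',ct.reshape(-1,2),3)[:,:2].astype(np.float32); print('mat side',cv2.minAreaRect(pm))
E
python3 m.py
```

```text
plate top [[ 566.   -66.8   91. ]
 [ 615.2 -206.9   91. ]
 [ 493.4 -246.6   91. ]
 [ 448.  -105.3   91. ]] [ 530.7 -156.4   91. ]
handle ends [[ 570.1 -144.6  127. ]
 [ 492.8 -169.1  127. ]] [ 531.5 -156.8  127. ] 0.3066853086586918
tabs [[ 505.7  -78.3  118. ]
 [ 557.5 -236.4  118. ]]
plate side [[ 445.3 -113.7   91. ]
 [ 566.6  -73.5   91. ]
 [ 610.5 -215.7   91. ]
 [ 490.8 -255.4   91. ]] [ 528.3 -164.6   91. ]
top [np.float64(148.48049079106613), np.float64(128.08263094584487), np.float64(148.3741944528876), np.float64(124.11090204925674)]
fit [ 530.7 -156.4   -1.3] 10.69583459065329 -1.250971665811639
th -1.251
side [np.float64(127.71668518183367), np.float64(148.832093430745), np.float64(126.10743550724817), np.float64(148.75970951804618)]
fit [ 528.3 -164.6    0.3] 1.315524873834309 0.3113190982084298
th 0.311
[371 121  18  20  92] [379.9 130.4]
[ 188  165   65   68 3895] [220.6 198.5]
[324 188  12  24 119] [329.3 199.5]
[404 202   6  24 107] [406.5 213.2]
[351 257  13  24 114] [357.1 268.4]
[441 260  10  24 110] [445.4 271.5]
[ 534  298   61   42 1364] [559.3 317.2]
[542 320  54  23  89] [574.1 337.4]
mat top ((562.9964599609375, 230.431640625), (217.6807098388672, 237.15211486816406), 86.0226058959961)
handle depth med [ 528.9 -156.5  128.3]
((530.5181274414062, -156.80612182617188), (80.2964859008789, 15.859611511230469), 18.04800033569336) ((530.3848266601562, -156.95123291015625), (81.58738708496094, 15.771444320678711), 18.15229606628418)
mat side ((562.6514892578125, 224.64126586914062), (211.76133728027344, 231.34828186035156), 86.3683853149414)
```

The side and top cameras disagree by about 6–8 mm in y. I'll check both against the depth plane and the robot's own known pose.

Run:
```python
from h import *
np.set_printoptions(precision=1,suppress=True)
for n in('top','side'):
    d=np.load(f'pics/{n}0.npy'); im=cv2.imread(f'pics/{n}0.png')
    v,u=np.mgrid[0:400:4,0:640:4]; uv=np.c_[u.ravel(),v.ravel()]; ok=d[uv[:,1],uv[:,0]]>0
    W=at_d(n,uv[ok],d); g=(abs(W[:,2])<25)&(W[:,0]>150)&(W[:,0]<800)&(abs(W[:,1])<500); A=W[g]
    for _ in range(3):
        c,*_=np.linalg.lstsq(np.c_[A[:,:2],np.ones(len(A))],A[:,2],rcond=None); r=A[:,2]-A[:,:2]@c[:2]-c[2]; A=A[abs(r)<4]
    print(n,'plane',c[:2]*1000,c[2],len(A))
    P=[[245.4,574.3,302.8-z] for z in(-100,0,54,60)]; p=proj(n,P); print(p)
    x0,y0=(p.mean(0)-[60,50]).astype(int); x0=max(x0,0);y0=max(y0,0)
    for q in p: cv2.drawMarker(im,tuple(int(round(a)) for a in q),(0,0,255),cv2.MARKER_CROSS,3,1)
    c=im[y0:y0+100,x0:x0+120]; cv2.imwrite(f'pics/g_{n}.png',cv2.resize(c,None,fx=6,fy=6,interpolation=cv2.INTER_NEAREST))
```

```text
top plane [ 1. -2.] 1.7230537869916016 1824
[[ 58.8 299. ]
 [ 79.  296. ]
 [ 88.7 294.6]
 [ 89.7 294.4]]
side plane [ 0.1 -0.7] -0.6530541063484079 2062
[[138.   30.7]
 [146.9  60.6]
 [151.4  75.6]
 [151.9  77.2]]
```

View pics/g_top.png

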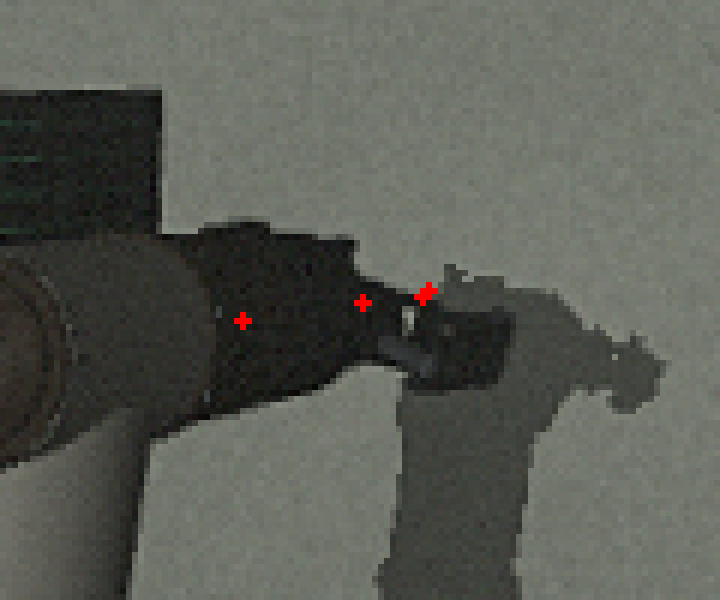

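View pics/g_side.png

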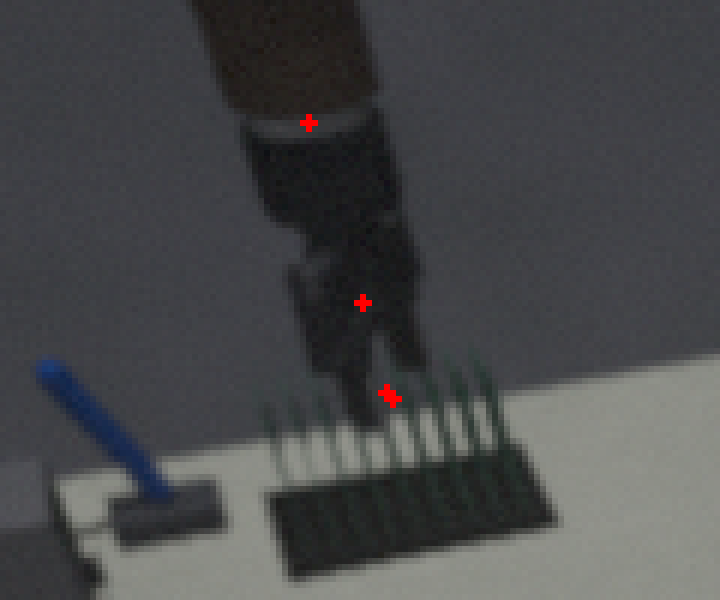

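The depth plane and the fingertips favour the side camera, while the base ring fits both. The clip pushes tolerate this disagreement, so I'll move over the case and calibrate there with the fingertips. First leg, in tool axes: (+530, −522, +40) mm over 20 rows, with the gripper shut.

```bash
python3 -m crank '{"delta_pos": [[0.0265,-0.0261,0.002],[0.0265,-0.0261,0.002],[0.0265,-0.0261,0.002],[0.0265,-0.0261,0.002],[0.0265,-0.0261,0.002],[0.0265,-0.0261,0.002],[0.0265,-0.0261,0.002],[0.0265,-0.0261,0.002]], "twist": [0,0,0,0,0,0,0,0]}' 0
python3 -m crank '{"delta_pos": [[0.0265,-0.0261,0.002],[0.0265,-0.0261,0.002],[0.0265,-0.0261,0.002],[0.0265,-0.0261,0.002],[0.0265,-0.0261,0.002],[0.0265,-0.0261,0.002],[0.0265,-0.0261,0.002],[0.0265,-0.0261,0.002]], "twist": [0,0,0,0,0,0,0,0]}'
python3 -m crank '{"delta_pos": [[0.0265,-0.0261,0.002],[0.0265,-0.0261,0.002],[0.0265,-0.0261,0.002],[0.0265,-0.0261,0.002],[0,0,0]], "twist": [0,0,0,0,0]}'
python3 -c "
from h import *
print(arm.read_state()['joints'])"
```

```text
clock: 0.77
position: [354.3, 295.8, 287.6]
ee_rot: [-0.551, 0.834, -0.0, -0.0]
contact_force: [0.6, -0.1, -0.3]
gripper_width: -0.1
clock: 1.43
position: [463.0, 18.9, 271.7]
ee_rot: [-0.551, 0.834, 0.0, -0.0]
contact_force: [0.1, 0.6, 0.7]
gripper_width: 0.0
clock: 1.85
position: [518.6, -122.4, 262.7]
ee_rot: [-0.548, 0.836, -0.0, -0.001]
contact_force: [0.7, 0.4, -0.2]
gripper_width: 0.2
[ 0.07330293  0.26415378 -0.27979947  0.00119365 -1.02816395  1.08720858]
```

```bash
python3 -m crank '{"delta_pos": [[0,0,0],[0,0,0],[0,0,0],[0,0,0],[0,0,0],[0,0,0],[0,0,0]], "twist": [-0.12,-0.12,-0.12,-0.12,-0.12,-0.12,0]}'
python3 - <<'E'
from h import *
np.set_printoptions(precision=3,suppress=True)
s=arm.read_state(); print(s['joints'],s['position'],s['ee_rot'])
from scipy.spatial.transform import Rotation as R
print(R.from_quat(s['ee_rot']).as_matrix())
for n in('side','top'):
    grab(n,n+'1'); im=cv2.imread(f'pics/{n}1.png')
    P=[s['position']+np.array([0,0,-z]) for z in(0,30,72.6)]; p=proj(n,P); print(p)
    x0,y0=(p.mean(0)-[55,45]).astype(int)
    c=cv2.resize(im[y0:y0+90,x0:x0+110],None,fx=7,fy=7,interpolation=cv2.INTER_CUBIC)
    for q in p: cv2.drawMarker(c,tuple(int(round(a)) for a in (q-[x0,y0]+.5)*7),(0,0,255),cv2.MARKER_CROSS,9,1)
    cv2.imwrite(f'pics/g1_{n}.png',c)
E
```

```text
clock: 2.43
position: [517.0, -117.5, 263.5]
ee_rot: [0.81, -0.586, -0.0, 0.0]
contact_force: [0.1, -0.9, 0.0]
gripper_width: -0.2
[ 0.083  0.259 -0.284 -0.    -1.029  1.807] [ 517.004 -117.528  263.53 ] [ 0.81  -0.586 -0.     0.   ]
[[ 0.313 -0.95  -0.001]
 [-0.95  -0.313  0.   ]
 [-0.     0.001 -1.   ]]
[[305.499 151.911]
 [305.629 161.512]
 [305.805 174.471]]
[[317.035 198.151]
 [317.114 199.514]
 [317.22  201.345]]
```

View pics/g1_top.png

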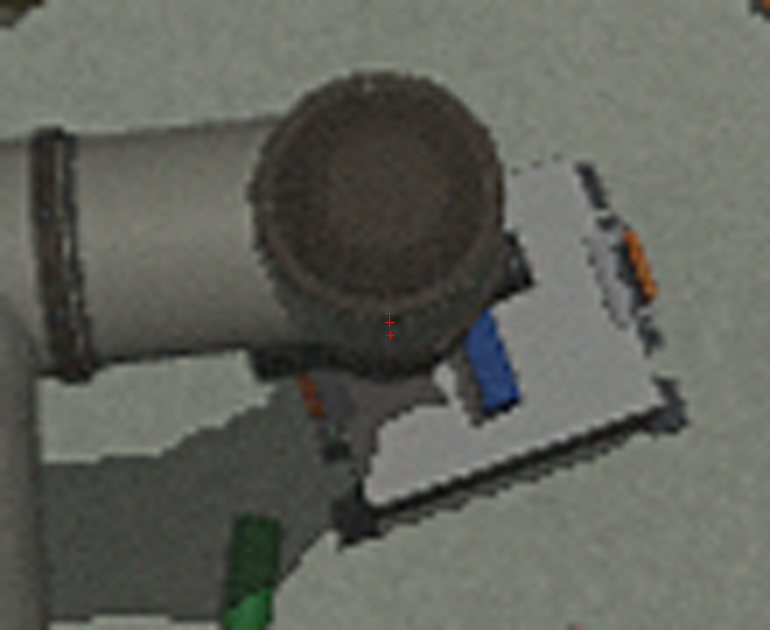

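View pics/g1_side.png

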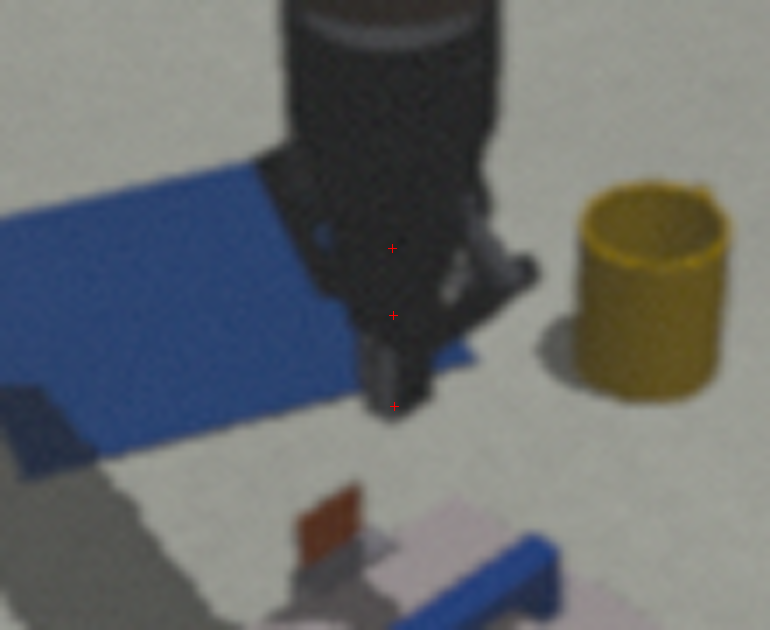

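The fingertip shows that the side camera reads y about 4.5 mm low and the top camera about 2.5 mm high. Correcting both puts the case at about (530, −159.5) with yaw 0.312, and the mat at about (563, 228.5). The tool is over the lid at case y ≈ +44, so I'll descend 88 mm and push clip_a outward along −tool x.

```bash
python3 -m crank '{"delta_pos": [[0,0,0.03],[0,0,0.03],[0,0,0.02],[0,0,0.008],[0,0,0]], "twist": [0,0,0,0,0]}'
python3 -m crank '{"delta_pos": [[-0.01,0,0],[-0.01,0,0],[-0.01,0,0],[-0.01,0,0],[-0.01,0,0],[-0.01,0,0],[-0.01,0,0],[0,0,0]], "twist": [0,0,0,0,0,0,0,0]}'
python3 - <<'E'
from h import *
p,d=grab('side','side2'); cv2.imwrite('pics/c3.png',cv2.resize(p[150:270,240:380],None,fx=5,fy=5,interpolation=cv2.INTER_CUBIC))
E
```

```text
clock: 2.95
position: [516.3, -117.7, 174.0]
ee_rot: [0.809, -0.588, -0.002, 0.001]
contact_force: [-0.1, -0.1, -0.3]
gripper_width: 0.1
clock: 3.62
position: [494.9, -49.5, 176.2]
ee_rot: [0.81, -0.586, -0.0, -0.0]
contact_force: [-0.4, -0.4, 0.3]
gripper_width: 0.1
```

View pics/c3.png

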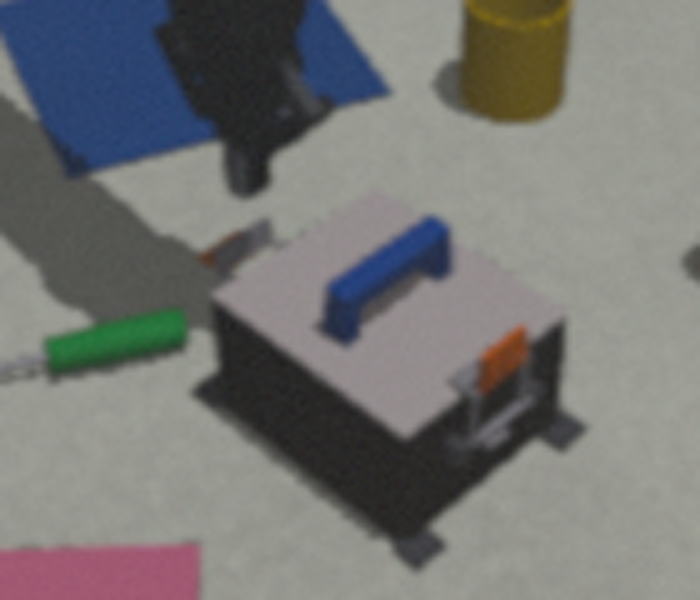

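Clip_a has flipped open: its steel lip is standing away at crop (250,235), and the driver and lid are unmoved. Next I'll go over the handle to clip_b.

```bash
python3 -m crank '{"delta_pos": [[0,0,-0.03],[0,0,-0.03],[0.04,0,0],[0.04,0,0],[0.04,0,0],[0.04,0,0],[0,0,0],[0,0,0]], "twist": [0,0,0,0,0,0,0,0]}'
python3 -m crank '{"delta_pos": [[0,0,0.03],[0,0,0.02],[0,0,0.01],[0,0,0]], "twist": [0,0,0,0]}'
```

```text
clock: 4.33
position: [545.4, -205.5, 235.0]
ee_rot: [0.808, -0.589, -0.001, 0.0]
contact_force: [-0.6, 0.5, -0.9]
gripper_width: 0.1
clock: 4.67
position: [543.8, -202.4, 173.4]
ee_rot: [0.81, -0.587, -0.003, 0.001]
contact_force: [0.6, 0.5, 1.0]
gripper_width: 0.0
```

```bash
python3 -m crank '{"delta_pos": [[0.01,0,0],[0.01,0,0],[0.01,0,0],[0.01,0,0],[0.01,0,0],[0.01,0,0],[0.01,0,0],[0,0,0]], "twist": [0,0,0,0,0,0,0,0]}'
python3 -m crank '{"delta_pos": [[0,0,-0.03],[0,0,-0.03],[0,0,-0.03],[0,0,-0.01],[-0.03,0,0],[-0.03,0,0],[0,0,0],[0,0,0]], "twist": [0,0,0,0,0,0,0,0]}' 1
python3 - <<'E'
from h import *
p,d=grab('side','side3'); cv2.imwrite('pics/c4.png',cv2.resize(p[150:270,240:380],None,fx=5,fy=5,interpolation=cv2.INTER_CUBIC))
s=arm.read_state()['position']; e=np.array([530-s[0],-159.5-s[1]]); x=np.array([.313,-.95]); y=np.array([-.95,-.313]); print(s,'to lid:',e@x,e@y)
E
```

```text
clock: 5.33
position: [567.8, -272.2, 176.1]
ee_rot: [0.809, -0.588, 0.001, 0.0]
contact_force: [-0.2, -0.1, -0.7]
gripper_width: -0.1
clock: 6.0
position: [548.1, -211.8, 276.3]
ee_rot: [0.81, -0.586, 0.0, -0.0]
contact_force: [0.5, -1.7, -0.1]
gripper_width: 85.1
[ 548.4372458  -212.52988568  276.12323698] to lid: -56.149249331918455 0.9170292882708679
```

View pics/c4.png

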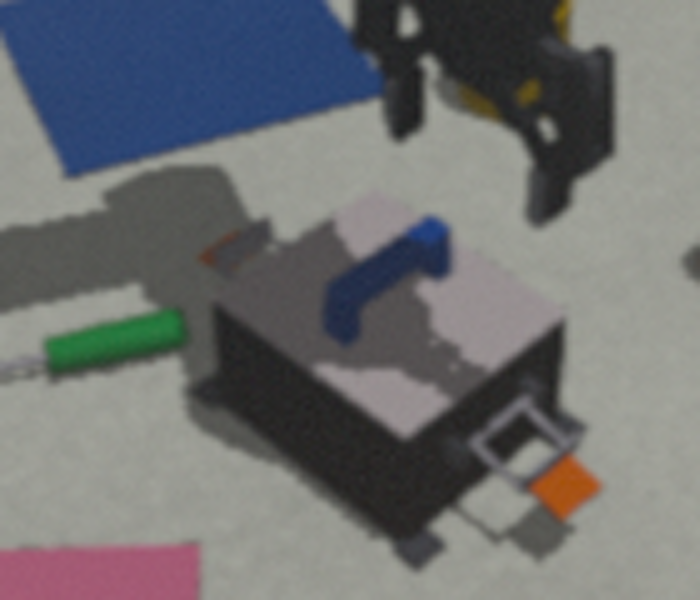

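Both clips are open: clip_b hangs at crop (530,455) with its orange tab at (565,487). Next I'll centre over the handle, descend and grip.

```bash
python3 -m crank '{"delta_pos": [[-0.028,0,0],[-0.028,0.001,0],[0,0,0.025],[0,0,0.025],[0,0,0.025],[0,0,0.02],[0,0,0.008],[0,0,0]], "twist": [0,0,0,0,0,0,0,0]}' 1
python3 -m crank '{"delta_pos": [[0,0,0],[0,0,0],[0,0,0],[0,0,0],[0,0,0],[0,0,0]], "twist": [0,0,0,0,0,0]}' 0
```

```text
clock: 6.72
position: [529.3, -160.5, 170.5]
ee_rot: [0.809, -0.587, -0.002, 0.001]
contact_force: [0.1, -0.5, -0.2]
gripper_width: 85.5
clock: 7.22
position: [530.4, -159.8, 173.9]
ee_rot: [0.81, -0.587, 0.001, -0.0]
contact_force: [0.7, 0.9, -3.4]
gripper_width: 16.9
```

Run:
```python
from h import *
p,d=grab('side','side4'); cv2.imwrite('pics/c5.png',cv2.resize(p[130:270,240:380],None,fx=4,fy=4,interpolation=cv2.INTER_CUBIC))
```

```text
(no output)
```

View pics/c5.png

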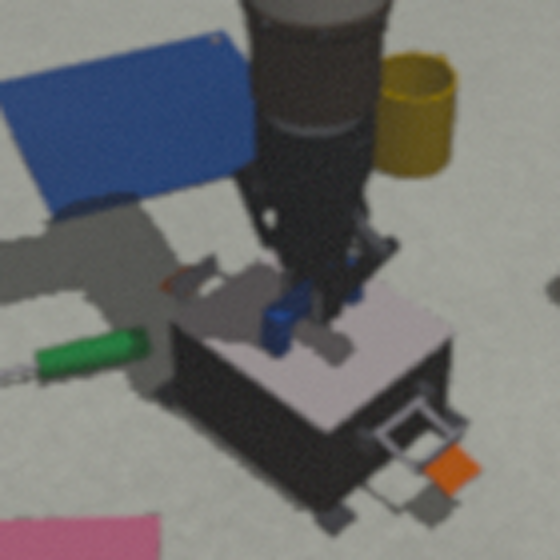

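The handle is held, with the opening at 17 mm on the 18 mm bar. I'll lift straight up.

```bash
python3 -m crank '{"delta_pos": [[0,0,-0.008],[0,0,-0.01],[0,0,-0.015],[0,0,-0.025],[0,0,-0.03],[0,0,-0.02],[0,0,0],[0,0,0]], "twist": [0,0,0,0,0,0,0,0]}'
python3 - <<'E'
from h import *
p,d=grab('side','side5'); cv2.imwrite('pics/c6.png',cv2.resize(p[110:270,240:380],None,fx=4,fy=4,interpolation=cv2.INTER_CUBIC))
s=arm.read_state();print(s['position'],s['ee_rot'],s['contact_force'])
s=s['position']; e=np.array([563-s[0],228.5-s[1]]); x=np.array([.313,-.95]); y=np.array([-.95,-.313]); print('to mat:',e@x,e@y)
E
```

```text
clock: 7.93
position: [530.1, -159.8, 282.2]
ee_rot: [0.81, -0.587, 0.001, -0.001]
contact_force: [0.1, 0.6, -3.5]
gripper_width: 17.0
[ 529.28424167 -159.67002023  280.47496665] [ 8.09462203e-01 -5.87171580e-01 -6.83258359e-04 -1.08842788e-04] [ 0.58292868  0.93287475 -3.36404923]
to mat: -358.2084868616521 -153.5271867494433
```

View pics/c6.png

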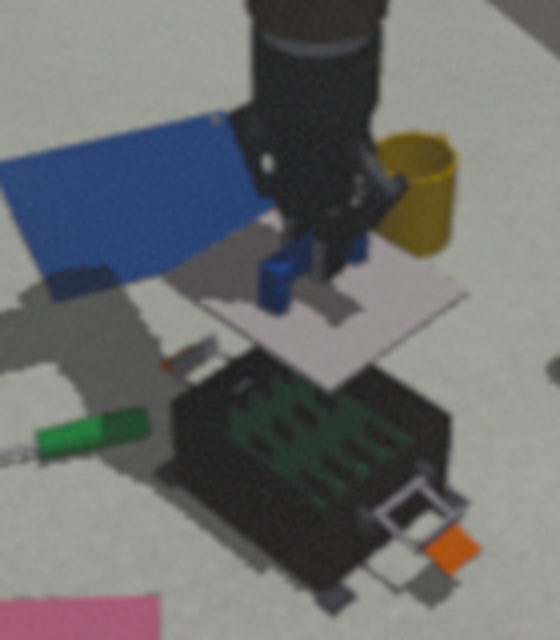

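The lid is off, level and clear of the case. I'll carry it over the mat and then square it to the mat with a twist of +0.38.

```bash
python3 -m crank '{"delta_pos": [[-0.018,-0.0075,0],[-0.03,-0.013,0],[-0.03,-0.013,0],[-0.03,-0.013,0],[-0.03,-0.013,0],[-0.03,-0.013,0],[-0.03,-0.013,0],[-0.03,-0.013,0]], "twist": [0,0,0,0,0,0,0,0]}'
python3 -m crank '{"delta_pos": [[-0.03,-0.013,0],[-0.03,-0.013,0],[-0.03,-0.013,0],[-0.025,-0.01,0],[-0.015,-0.006,0],[0,0,0],[0,0,0]], "twist": [0,0,0,0,0,0,0]}'
python3 -m crank '{"delta_pos": [[0,0,0],[0,0,0],[0,0,0],[0,0,0],[0,0,0],[0,0,0],[0,0,0]], "twist": [0.05,0.08,0.08,0.08,0.06,0.03,0]}'
python3 - <<'E'
from h import *
from scipy.spatial.transform import Rotation as R
for n in('side','top'): grab(n,n+'6')
s=arm.read_state();print(s['position'],s['contact_force'],s['gripper_width'])
p=s['position']; e=np.array([563-p[0],228.5-p[1],0]); m=R.from_quat(s['ee_rot']).as_matrix(); print(m); print('to mat:',e@m)
a=cv2.imread('pics/side6.png')[90:230,200:380]; cv2.imwrite('pics/c7.png',cv2.resize(a,None,fx=4,fy=4,interpolation=cv2.INTER_CUBIC))
a=cv2.imread('pics/top6.png')[130:260,160:300]; cv2.imwrite('pics/c8.png',cv2.resize(a,None,fx=4,fy=4,interpolation=cv2.INTER_CUBIC))
E
```

```text
clock: 8.65
position: [551.7, 88.8, 278.7]
ee_rot: [0.81, -0.587, -0.001, 0.002]
contact_force: [0.6, -0.0, -2.8]
gripper_width: 17.2
clock: 9.23
position: [563.9, 228.2, 279.0]
ee_rot: [0.81, -0.587, -0.001, 0.002]
contact_force: [0.0, -0.1, -3.1]
gripper_width: 17.2
clock: 9.82
position: [564.3, 226.3, 280.3]
ee_rot: [-0.683, 0.73, 0.0, -0.001]
contact_force: [0.1, -0.0, -3.0]
gripper_width: 16.9
[564.41535763 226.73778212 280.5360557 ] [-0.24214489  0.03537978 -1.94071642] 16.986137619344166
[[-6.44396958e-02 -9.97920959e-01 -1.13375798e-03]
 [-9.97921304e-01  6.44405136e-02 -7.00176133e-04]
 [ 7.71780385e-04  1.08628211e-03 -9.99999112e-01]]
to mat: [-1.66734955e+00  1.52597327e+00  3.70810115e-04]
```

View pics/c7.png

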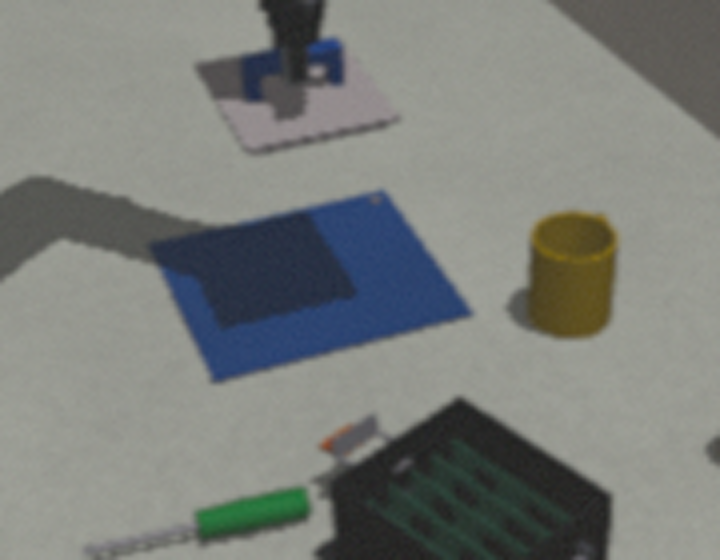

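View pics/c8.png

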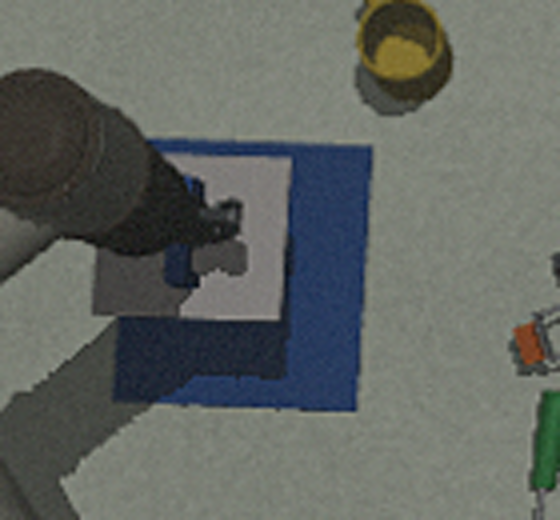

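The lid is square over the mat. Commanded z is 280.9, and seating is expected near 98.9 (182 mm down). I'll lower 170 mm and then check centring.

```bash
python3 -m crank '{"delta_pos": [[-0.001,0.001,0.02],[0,0,0.03],[0,0,0.03],[0,0,0.03],[0,0,0.03],[0,0,0.02],[0,0,0.01],[0,0,0]], "twist": [0,0,0,0,0,0,0,0]}'
python3 -m crank '{"delta_pos": [[0,0,0],[0,0,0]], "twist": [0,0]}'
python3 - <<'E'
from h import *
for n in('side','top'): grab(n,n+'7')
s=arm.read_state();print(s['position'],s['contact_force'],s['gripper_width'])
a=cv2.imread('pics/side7.png')[120:200,220:330]; cv2.imwrite('pics/c9.png',cv2.resize(a,None,fx=7,fy=7,interpolation=cv2.INTER_CUBIC))
a=cv2.imread('pics/top7.png')[150:245,170:270]; cv2.imwrite('pics/c10.png',cv2.resize(a,None,fx=6,fy=6,interpolation=cv2.INTER_CUBIC))
E
```

```text
clock: 10.58
position: [562.6, 228.0, 108.3]
ee_rot: [-0.684, 0.729, 0.0, -0.003]
contact_force: [0.5, -0.1, -2.5]
gripper_width: 16.9
clock: 10.75
position: [564.8, 229.7, 112.7]
ee_rot: [-0.684, 0.729, -0.0, 0.002]
contact_force: [0.4, 0.2, -2.2]
gripper_width: 17.0
[564.56536425 229.69111125 112.87627528] [-0.17075165 -0.12704968 -2.92773592] 16.483318659865617
```

View pics/c9.png

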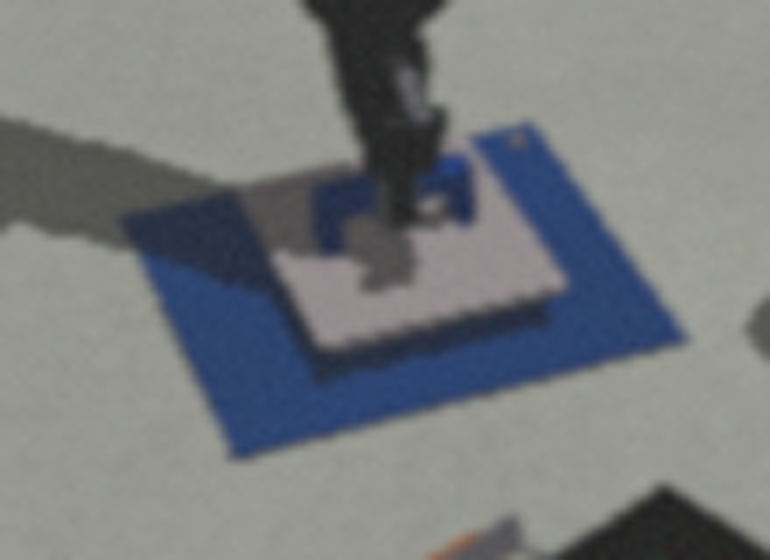

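View pics/c10.png

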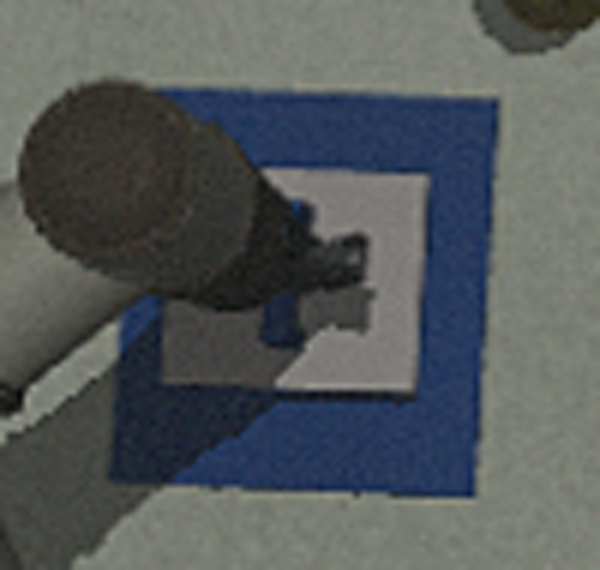

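Run:
```python
from h import *
np.set_printoptions(precision=1,suppress=True)
f=lambda a:(np.array(a,float)+.5)/6-.5+[170,150]
L=at_z('top',f([(428,175),(415,395),(162,382)]),29); M=at_z('top',f([(498,99),(475,495),(110,480)]),3)
print(L,M); print('lid',(L[0]+L[2])/2,'mat',(M[0]+M[2])/2)
g=lambda a:(np.array(a,float)+.5)/7-.5+[220,120]
L=at_z('side',g([(234,188),(472,138),(568,285),(322,347)]),29); M=at_z('side',g([(122,215),(532,123),(690,340),(232,460)]),3)
print(L,M);print('lid',L.mean(0),'mat',M.mean(0))
```

```text
[[626.  151.4  29. ]
 [495.7 159.2  29. ]
 [507.  308.6  29. ]] [[676.4 113.9   3. ]
 [438.2 128.6   3. ]
 [452.1 346.9   3. ]]
lid [566.5 230.   29. ] mat [564.3 230.4   3. ]
[[505.2 303.9  29. ]
 [637.1 290.7  29. ]
 [625.2 145.8  29. ]
 [495.9 154.3  29. ]] [[453.2 344.4   3. ]
 [689.  326.5   3. ]
 [675.  107.5   3. ]
 [435.3 123.7   3. ]]
lid [565.8 223.7  29. ] mat [563.1 225.5   3. ]
```

The lid is about 2.4 mm too far in x and 1 mm short in y. I'll nudge it and lower gently.

```bash
python3 -m crank '{"delta_pos": [[-0.001,0.0025,0.003],[0,0,0.003],[0,0,0.002],[0,0,0.001],[0,0,0.001],[0,0,0],[0,0,0],[0,0,0]], "twist": [0,0,0,0,0,0,0,0]}'
python3 -m crank '{"delta_pos": [[0,0,0.001],[0,0,0],[0,0,0]], "twist": [0,0,0]}'
python3 -m crank '{"delta_pos": [[0,0,0.001],[0,0,0],[0,0,0]], "twist": [0,0,0]}'
```

```text
clock: 11.52
position: [561.3, 230.4, 100.9]
ee_rot: [-0.684, 0.729, -0.0, 0.0]
contact_force: [0.6, -0.2, -2.9]
gripper_width: 16.9
clock: 11.77
position: [561.3, 230.4, 100.0]
ee_rot: [-0.684, 0.729, -0.0, 0.0]
contact_force: [-0.4, 0.8, -2.2]
gripper_width: 16.9
clock: 12.02
position: [561.3, 230.4, 99.9]
ee_rot: [-0.684, 0.729, -0.0, 0.0]
contact_force: [-2.7, -1.0, 4.0]
gripper_width: 16.9
```

Contact shows as the force going from −2.9 to +4 N, so the lid is seated. I'll release, wait, and lift off.

```bash
python3 -m crank '{"delta_pos": [[0,0,0],[0,0,0],[0,0,0],[0,0,0],[0,0,0],[0,0,0]], "twist": [0,0,0,0,0,0]}' 1
python3 -m crank '{"delta_pos": [[0,0,-0.01],[0,0,-0.02],[0,0,-0.03],[0,0,-0.04],[0,0,-0.04],[0,0,-0.04],[0,0,-0.02],[0,0,0]], "twist": [0,0,0,0,0,0,0,0]}'
python3 -m crank '{"delta_pos": [[0,0.04,0],[0,0.04,0],[0,0.04,0],[0,0.04,0],[0,0,0],[0,0,0]], "twist": [0,0,0,0,0,0]}'
python3 - <<'E'
from h import *
for n in('side','top'): grab(n,n+'8')
a=cv2.imread('pics/side8.png')[110:270,220:420]; cv2.imwrite('pics/c11.png',cv2.resize(a,None,fx=4,fy=4,interpolation=cv2.INTER_CUBIC)[:600])
a=cv2.imread('pics/top8.png')[115:250,170:370]; cv2.imwrite('pics/c12.png',cv2.resize(a,None,fx=4,fy=4,interpolation=cv2.INTER_CUBIC))
E
```

```text
clock: 12.52
position: [561.3, 230.3, 98.8]
ee_rot: [-0.684, 0.729, -0.0, -0.0]
contact_force: [-1.2, -0.1, 0.1]
gripper_width: 85.6
clock: 13.18
position: [563.1, 231.1, 306.8]
ee_rot: [-0.684, 0.729, -0.002, 0.007]
contact_force: [0.7, 0.1, 0.4]
gripper_width: 85.2
clock: 13.68
position: [399.7, 240.3, 299.5]
ee_rot: [-0.685, 0.728, 0.0, 0.0]
contact_force: [0.7, 0.5, 0.1]
gripper_width: 85.6
```

View pics/c11.png

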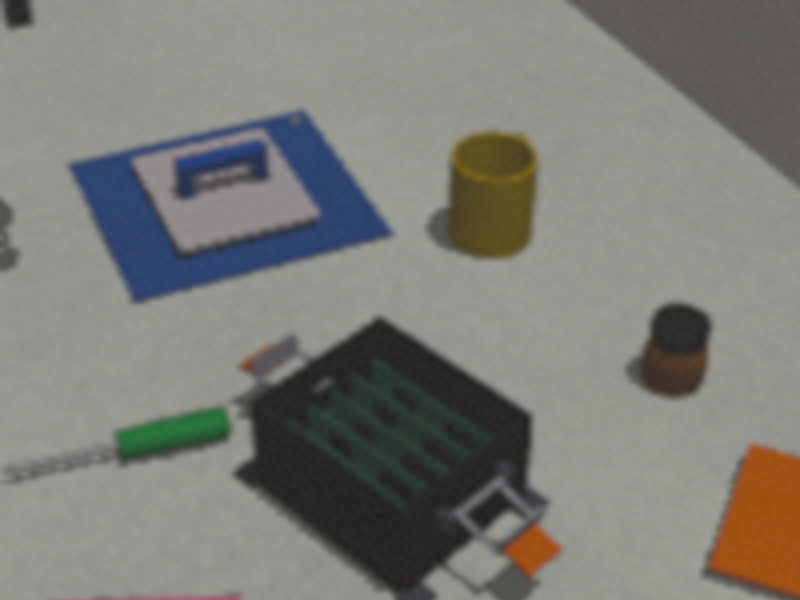

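View pics/c12.png

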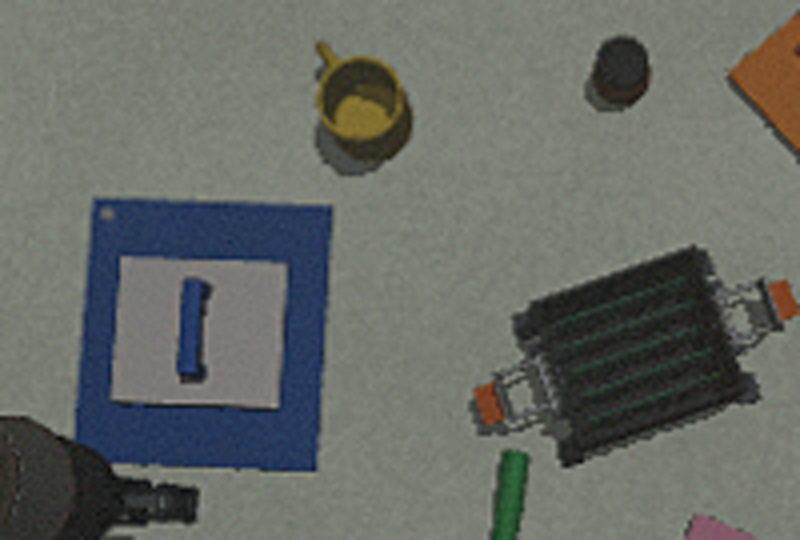

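The lid lies flat on the mat with its handle up. In the top crop its centre is (200,332) and the mat's is (204,334), which agree once parallax is allowed for. Last check: did the bystanders move?

Run:
```python
from h import *
for n,rs in(('top',{'mug':(115,160,240,280),'jar':(118,148,310,340),'driver':(222,280,285,306)}),('side',{'mug':(140,178,328,360),'jar':(182,212,378,402),'driver':(208,234,218,280)})):
    a,b=cv2.imread(f'pics/{n}0.png'),cv2.imread(f'pics/{n}8.png')
    for k,(r0,r1,c0,c1) in rs.items():
        x,y=[cv2.cvtColor(i[r0:r1,c0:c1],cv2.COLOR_BGR2GRAY).astype(np.float32) for i in(a,b)]
        print(n,k,cv2.phaseCorrelate(x,y),abs(x-y).mean())
s=arm.read_state();print(s['clock'],s['contact_force'],abs(s['joint_vel']).max())
```

```text
top mug ((-0.0012559653657540082, 0.6999397694057414), 0.9381443436940511) 6.39
top jar ((-0.03512564696854348, -0.12721002850887686), 0.9898023404015435) 6.1255555
top driver ((0.04093658807959599, 0.25879084638178895), 0.9181213736534118) 6.770115
side mug ((-0.04781668286912222, -0.0020950162899460167), 0.9715595357120037) 3.5945723
side jar ((-0.07849314818226638, -0.028290287356293575), 0.944846925801701) 3.4361112
side driver ((-0.09570420898658938, 0.5089560379313394), 0.9759626588611691) 4.3349876
13.7833 [-0.06927342 -0.1849517   0.24191883] 0.025668574325634998
```

The mug (top view) and the driver (side view) give sub-pixel hints of a shift. I'll cross-check them with colour centroids.

Run:
```python
from h import *
for n in('top','side'):
  for k,lo,hi in(('driver',(45,90,30),(85,255,255)),('mug',(22,120,50),(33,255,255))):
    for t in('0','8'):
        h=cv2.cvtColor(cv2.imread(f'pics/{n}{t}.png'),cv2.COLOR_BGR2HSV); m=cv2.inRange(h,lo,hi); 
        m[:, 400:]=0; m[:110]=0; m[:, :200]=0
        q,l,st,ce=cv2.connectedComponentsWithStats(m); i=1+st[1:,4].argmax(); print(n,k,t,ce[i],st[i])
```

```text
top driver 0 [297.10526316 239.34210526] [293 228   9  24 152]
top driver 8 [297.13245033 239.26490066] [293 228   9  24 151]
top mug 0 [259.35426009 140.73542601] [249 126  22  24 223]
top mug 8 [259.54347826 140.7173913 ] [249 126  22  25 230]
side driver 0 [262.97849462 217.71505376] [250 212  27  12 186]
side driver 8 [263.1657754 217.6631016] [250 212  27  12 187]
side mug 0 [342.7245841  157.82624769] [333 143  21  31 541]
side mug 8 [342.71402214 157.81180812] [333 143  21  31 542]
```

Nothing has moved, so I'll hand in the job.

```bash
python3 -c "
from bench import job_done
print(job_done())"
```

```text
the job is handed in; nothing more can be done
None
```

I pushed both spring clips open with the shut gripper. Then I lifted the white lid off by its handle, carried it to the blue mat, squared it up, lowered it until it touched (about 4 N) and let go. The job was handed in at about 13.8 s with the arm clear of everything.

**Last checks:**
- **Lid and clips:** Both clips are open. The lid lies flat with its handle up, within about 1–2 mm of the mat's centre, and the contact force was near zero after release.
- **Mug, jar and screwdriver:** Colour centroids for the mug and screwdriver match the first pictures to within 0.2 px. The jar was only compared by image correlation, which showed under 0.15 px.

**Checks that disagreed:**
- **Cameras:** The two cameras disagreed by 6–8 mm in y. I corrected for this using the fingertips and placed the lid relative to the mat as seen in the same picture.
- **Image correlation:** It hinted at a 0.5–0.7 px shift of the mug in the top view and the screwdriver in the side view. The other camera and the centroids did not bear this out.

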